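# Tip the blanks into the lift pan and hold the cam at full lift

### The job

Tip the hinged sorting tray by its handle so that all four boxwood blanks slide off into the metal pan, and let the tray back down level. Then swing the cam lever with the black end knob up until it stands straight up and the pan is at its highest point, and finish while still holding the lever there: it springs back if let go, so do not release it. Leave the bench block, the pin vise and the polishing wheel where they are.

Things in the scene. Friction and masses are not known exactly. Their poses are not given: they have to be found in the camera images.
- station: Fixed sorting station, from its +y to -y: hinged tray (handle outermost), lift pan, cam, lever. Base board 170 (x) x 375 (y) x 12 mm. Origin on the bench surface, z up, x roughly away from the robot. The tray tips towards -y into the pan. Hinge cheeks at x +-64, y 70, 92 high; guide posts at x 0 and 80, y -90, 134 high; axle bearing at x 40, y -110, 85 high.
- tray: Pale wooden tray, 110 wide (x) x 120 long (y), floor 4 thick, walls 5 thick standing 20 above the floor on both sides and at the back (+y), open at the front (-y). Origin on its hinge axis, 25 mm behind the open front lip, 78 mm above the bench; at rest its axes are the station's. Weighs about 0.3 kg; it falls back level under its own weight when let go.
- tray_hinge (a point): Point on the tray's hinge axis (which runs along the station's x), mid-width: station frame (0, 70, 78) mm.
- tray_handle (a point): Grip point on the axis of the tray's round wooden stick handle: diameter 16 mm, along the tray's y, sticking out 80 mm from the back wall; this point is 152 mm behind the hinge and 8 mm above it in the tray's frame, 23 mm from the stick's free end.
- tray_tip (a joint): Tip angle of the tray, rad: 0 level (resting on its stand), grows as the handle rises, stop at 1.25. The blanks start to slide at about 0.6 to 0.9; about 1.15 empties it.
- pan: Open aluminium pan on the cam follower, inside 130 (x) x 120 (y) mm, walls 4 thick, 30 deep inside except the -y wall, which stands 86 above the inner floor. Origin at the centre of its underside; axes are the station's.
- pan_in (a point): Centre of the pan's inner floor, 18 mm above the bench when the pan is down; axes are the station's.
- pan_lift (a joint): Lift of the pan, m: 0 with the lever at 0, highest 0.0199 with the lever at 1.4, lower again beyond.
- lever: Cam lever: 10 mm steel rod on an axle along the station's y, with an eccentric disc on the axle that raises the pan. Origin on the axle at the lever's plane: station frame (40, -170, 60) mm.
- lever_axis (a point): Point on the lever's turning axis (along the station's y) in the plane in which the lever swings.
- lever_knob (a point): Centre of the black barrel knob at the lever's end: diameter 28 mm, 28 mm long along the station's y, with flat ends, 115 mm from the axis. At lever angle q it is at station x = 40 - 115 sin(1.4 - q), y = -170, z = 60 + 115 cos(1.4 - q) mm.
- lever_angle (a joint): Lever angle, rad: 0 leaning 1.4 rad from upright towards the station's -x (nearly flat), 1.4 straight up = highest lift, stop at 2.2. It starts at 0; a spring and the pan's weight drive it back to 0 (about 3 to 5 N at the knob).
- blank_a: Boxwood block, 26 x 26 x 20 mm, loose on the tray. Origin at the centre of its underside.
- blank_b: Boxwood disc, diameter 26, height 20 mm, loose on the tray. Origin at the centre of its underside.
- blank_c: Boxwood block, 30 x 20 x 18 mm, loose on the tray. Origin at the centre of its underside.
- blank_d: Boxwood disc, diameter 28, height 16 mm, loose on the tray. Origin at the centre of its underside.
- bench_block: Bystander: loose aluminium bench block, 64 x 64 x 25 mm. Origin at the centre of its underside.
- pin_vise: Bystander: loose pin vise lying down, blue plastic handle, 14 mm diameter, 125 mm long along its x. Origin under the middle of the length.
- polishing_wheel: Bystander: loose grey rubber polishing wheel, diameter 56 x 12 mm, lying flat with its 7 mm steel arbor pointing up, 62 mm high in all. Origin at the centre of its underside.

How it is judged:
By the outcome, as a careful person would: the job done as asked, in the order asked, and still so for the second after the job is handed in, while the arm keeps its last pose, push and grip.
It also fails if it takes over 59 s, if anything falls off the work surface, if the arm or the gripper's body presses on something with over 40 N, if the wrist force passes 120 N, or if a joint passes its speed limit or range.

### The arm

A 6-joint arm with a two-finger parallel gripper is mounted at the origin on the work surface. World frame = base frame: x ahead of the robot, y to its left, z up, the work surface at z = 0. Lengths are in m, angles in degrees, forces in N, time in s.
With the tool pointing down it reaches from about 0.35 to 0.875 m from the base axis. Payload 4.2 kg.
Tool frame: the origin (TCP) lies at the very end of the fingers, on their centre line; the grasp point (between the pads) lies 19 mm behind it; z points along the fingers, x is the direction in which the jaws open and shut, and the axes are right-handed (so a half turn about z gives the same grasp; the last joint's range is limited). The gripper opens to 87 mm and grips with 3 to 60 N. Pads are 19 mm wide; open, the fingers measure 117 mm over their backs; the gripper's body (75 mm by 190 mm) begins 51 mm behind the grasp point.
Start: joints at [-56.459, 22.042, 0.453, 0, -68.411, -14.817], TCP at [0.201, -0.592, 0.223] pointing down, gripper open.
Joint ranges: [-179.83, 179.83], [-69.29, 118.12], [-61.27, 80.66], [-181.25, 117.63], [-171.15, -9.14], [-177.46, 177.46]. Speed limits (degrees/s): [159.86, 159.86, 180, 180, 180, 180].

### API

Orientations are given as a 3x3 rotation matrix whose columns are the frame's x, y, z axes.
In Python, from station import r gives the robot as it stands.
- The arm moves only by the tool move_arm, never from a script. Its argument "series" is a list that holds one entry, the list of rows, each a list of 7 numbers: the shift along the tool's x, y, z in cm, then the turn, a rotation vector about the tool's x, y, z in degrees, then the opening, from -1 (shut) to 1 (fully open). In form: [[[dx, dy, dz, wx, wy, wz, fingers], ...]]. A call has 1 to 12 rows; each row shifts and turns the commanded pose from where the row before left it, along the tool's axes as they then stand; what a row does not reach is not made up. A row lasts 1/8 s, in which the tool goes at most 62.5 mm and 10.7 degrees, less where a joint would pass 70% of its speed; a pose out of reach is approached as far as the arm can. A call is refused whole if a number of a shift passes 6.25 or a number of a turn 10.7, either way. A call with a gripper value outside its range is refused whole. The fingers move at their own pace and stop on an object; the grip force is fixed at half the most. Time passes only in rows, so rows that do not move let the fingers close. It gives the time, the measured TCP pose, the force and the opening at its end, in the units of the state.
- r.sense(): the state, without advancing time (a new reading comes with each control period).
- r.capture(name): name is "scene" or "top" or "wrist"; returns a dict with "color" (420x560x3 uint8, blue, green, red), "fx", "fy", "cx", "cy" (pixels), "rvec" (rotation vector, rad) and "tvec" (3), from world to camera coordinates, as OpenCV has them; the wrist camera has in their place "tool_from_camera" (4x4, takes a point from camera to tool coordinates, whose origin is the TCP and whose axes are the tool frame's). Camera axes: x right, y down, z forward; pixel columns grow to the right and rows downward; lengths in m; the calibration is good to about 2 mm. A picture is of the moment at which its call begins: read the wrist's pose just before it. There is no depth.
- r.finish_job(): hands the job in, once; it reports no verdict.
The state is a dict: "time_s": time; "joints": joint angles; "joint_velocities": joint speeds; "effort": joint torques, N m; "tcp_pos": TCP position; "ee_rot": TCP orientation; "wrist_force": force on the tool from outside, world axes, zero at the start; "moment": the same for the moment, N m; "gripper_width": opening from 0.0 (shut) to 1.0 (fully open).
Only numpy, scipy, OpenCV 4.12 (cv2) and the standard library are available. Lean on these libraries where they do the work, as an engineer would, in place of code of your own. Each camera call takes 0.05 s, during which the arm holds its last target.

## Working session

There is one attempt and no reset: what is moved stays moved. The work goes in short steps, Python scripts to look and compute and a tool call to move; the robot and the scene stay as the last step left them, time stands still between calls to the robot, and variables do not carry over. Pictures are saved under pics/ and viewed, and the job is handed in when it is done.

Besides the shell and the picture viewer there is one more tool, called after "Emit:" in YAML: its name, and indented under it one key for each argument. move_arm: Moves the arm, as the interface text tells. Its arguments: {"type":"object","properties":{"series":{"type":"array","items":{"type":"array","items":{"type":"array","items":{"type":"number"}}}}},"required":["series"]}

```bash
mkdir -p pics; ls; python3 - <<'E'
from station import r
import cv2
s=r.sense();print(s)
for n in("scene","top"):
    c=r.capture(n);cv2.imwrite(f"pics/{n}0.png",c["color"]);print({k:v for k,v in c.items() if k!="color"})
E
```

```text
pics
{'time_s': 0.0, 'joints': array([-5.64597885e+01,  2.20915984e+01,  3.79911965e-01, -2.85519581e-02,
       -6.84115585e+01, -1.48188984e+01]), 'joint_velocities': array([ 0.05311825,  0.02443268, -0.0556145 , -0.08755078,  0.07662519,
        0.03141083]), 'effort': array([-1.26738973e-04, -3.90657306e+01,  1.87412131e+01,  4.21978757e+00,
        1.11231304e-02, -1.85868294e-04]), 'tcp_pos': array([ 0.20044978, -0.59134743,  0.22145283]), 'ee_rot': array([[-3.20790305e-01,  9.47149902e-01, -8.02250639e-04],
       [ 9.47147692e-01,  3.20791291e-01,  2.04886466e-03],
       [ 2.19793698e-03, -1.02593923e-04, -9.99997579e-01]]), 'wrist_force': array([0.28124771, 0.15996758, 1.50307164]), 'moment': array([-0.00262427, -0.01388969, -0.01396963]), 'gripper_width': 1.000728833594232}
{'fx': 428.91453837707843, 'fy': 428.91453837707843, 'cx': 273.0220275383765, 'cy': 213.1454912878842, 'rvec': array([ 0.87234273,  2.49871898, -1.09527836]), 'tvec': array([ 0.49198329, -0.18591919,  1.4108697 ])}
{'fx': 455.9592332814687, 'fy': 455.9592332814687, 'cx': 282.27211972004585, 'cy': 206.09010201710365, 'rvec': array([ 2.07086515, -2.1540028 ,  0.23740261]), 'tvec': array([-0.00311282,  0.61358049,  1.34386659])}
```

View pics/scene0.png

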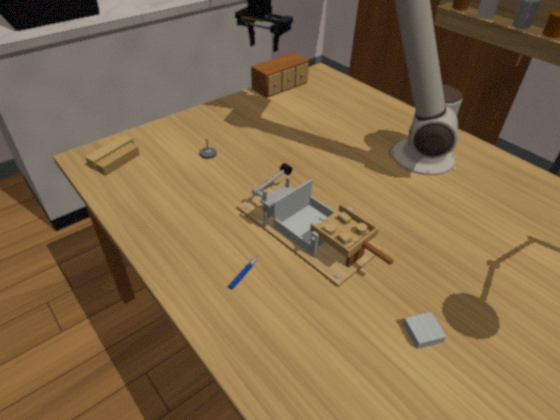

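View pics/top0.png

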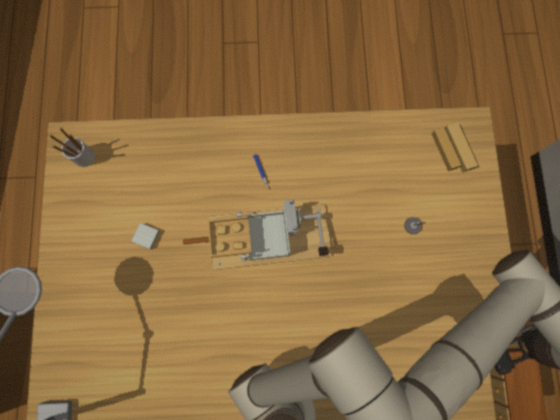

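The top view shows the station at about (270,240), handle end at (185,241), and knob at (323,251). I'll enlarge both views to get precise features.

```bash
python3 - <<'E'
import cv2
a=cv2.imread("pics/top0.png")[190:280,170:345];cv2.imwrite("pics/t1.png",cv2.resize(a,None,fx=4.5,fy=4.5,interpolation=cv2.INTER_CUBIC))
a=cv2.imread("pics/scene0.png")[155:285,230:400];cv2.imwrite("pics/s1.png",cv2.resize(a,None,fx=4.5,fy=4.5,interpolation=cv2.INTER_CUBIC))
E
```

```text
(no output)
```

View pics/t1.png

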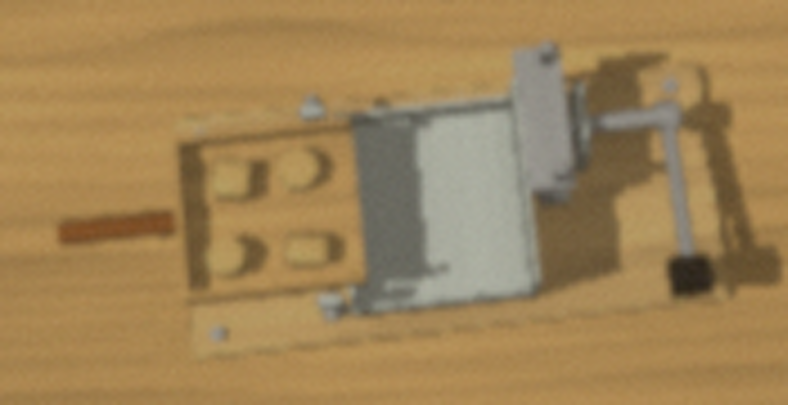

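View pics/s1.png

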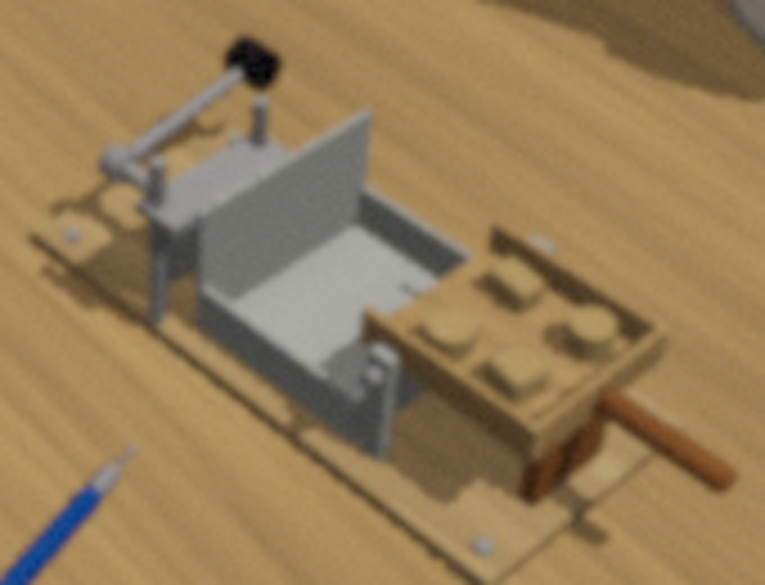

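```bash
cat > h.py <<'E'
import numpy as np,cv2
from scipy.optimize import least_squares
from scipy.spatial.transform import Rotation as R
def proj(c,P): return cv2.projectPoints(np.asarray(P,float).reshape(-1,3),c["rvec"],c["tvec"],np.array([[c["fx"],0,c["cx"]],[0,c["fy"],c["cy"]],[0,0,1]]),None)[0][:,0]
def S2W(p,P):
    P=np.asarray(P,float).reshape(-1,3)/1000; c,s=np.cos(p[2]),np.sin(p[2])
    return P@np.array([[c,-s,0],[s,c,0],[0,0,1]]).T+[p[0],p[1],0]
E
python3 - <<'E'
from h import *
from station import r
T=r.capture("top");S=r.capture("scene")
ft=[((60,233),(0,245,86)),((690,275),(-73.3,-170,79.5)),((195,355),(-85,187.5,12)),((668,115),(40,-170,60)),((313,105),(64,70,92)),((330,303),(-64,70,92)),((180,120),(85,187.5,12)),((549,50),(80,-90,134))]
fs=[((253,62),(-73.3,-170,79.5)),((722,478),(0,245,86)),((115,162),(40,-170,60)),((385,352),(64,70,92)),((157,162),(80,-90,134)),((261,100),(0,-90,134)),((485,583),(85,187.5,12)),((35,237),(85,-187.5,12))]
def un(f,o): return (np.array([a for a,b in f])+.5)/4.5-.5+o, np.array([b for a,b in f])
ut,Pt=un(ft,[170,190]);us,Ps=un(fs,[230,155])
def f(p): return np.r_[(proj(T,S2W(p,Pt))-ut).ravel(),(proj(S,S2W(p,Ps))-us).ravel()]
for y0 in(0,3.1): 
    s=least_squares(f,[.5,0,y0],loss='soft_l1');print(s.x,s.cost)
    if y0==0: best=s
s=best
print(f(s.x).reshape(-1,2).round(1))
for n,p in dict(handle=(0,222,86),hinge=(0,70,78),knob=(-73.3,-170,79.5),axis=(40,-170,60),knobup=(40,-170,175)).items(): print(n,S2W(s.x,p).round(4))
E
```

```text
[0.52972821 0.02776473 0.06835858] 20.657050906837892
[0.52972821 0.02776473 0.06835856] 20.65705090682951
[[ 0.7 -0.3]
 [ 1.1  0. ]
 [-4.2  0.8]
 [ 0.7 -0. ]
 [ 0.7  0.7]
 [ 0.8 -1.1]
 [-4.8 -0.2]
 [ 0.7 -0.8]
 [-0.3 -0. ]
 [ 0.8  1.1]
 [ 0.5 -0. ]
 [-0.9 -0.4]
 [-0.4 -1. ]
 [-0.4 -0.4]
 [ 5.   3.5]
 [ 2.3  0.5]]
handle [[0.5146 0.2492 0.086 ]]
hinge [[0.5249 0.0976 0.078 ]]
knob [[ 0.4682 -0.1468  0.0795]]
axis [[ 0.5812 -0.1391  0.06  ]]
knobup [[ 0.5812 -0.1391  0.175 ]]
```

```bash
cat >> h.py <<'E'
def rows(p0,R0,p1,R1,n):
    """n equal steps; straight-line position, constant rotation; printed in tool axes (cm, deg)"""
    w=R.from_matrix(R0.T@R1).as_rotvec(); out=[]
    for i in range(n):
        Ri=R0@R.from_rotvec(w*i/n).as_matrix()
        out.append(np.r_[Ri.T@((p1-p0)/n)*100,np.degrees(w)/n])
    return np.array(out)
def handR(yaw,a):
    """tool x=-station x; tool z tilted a (rad) toward station +y from down"""
    z=np.array([0,np.sin(a),-np.cos(a)]);x=np.array([-1.,0,0]);y=np.cross(z,x)
    return R.from_rotvec([0,0,yaw]).as_matrix()@np.c_[x,y,z]
E
python3 - <<'E'
from h import *
from station import r
T=r.capture("top");S=r.capture("scene")
ft=[((60,233),(0,245,86)),((690,275),(-73.3,-170,79.5)),((668,115),(40,-170,60)),((313,105),(64,70,92)),((330,303),(-64,70,92)),((549,50),(80,-90,134))]
fs=[((253,62),(-73.3,-170,79.5)),((722,478),(0,245,86)),((115,162),(40,-170,60)),((385,352),(64,70,92)),((157,162),(80,-90,134)),((261,100),(0,-90,134))]
def un(f,o): return (np.array([a for a,b in f])+.5)/4.5-.5+o, np.array([b for a,b in f])
ut,Pt=un(ft,[170,190]);us,Ps=un(fs,[230,155])
def f(p): return np.r_[(proj(T,S2W(p,Pt))-ut).ravel(),(proj(S,S2W(p,Ps))-us).ravel()]
s=least_squares(f,[.5,0,0]);print(s.x,s.cost);print(f(s.x).reshape(-1,2).round(1).tolist())
p=s.x;np.save("pose.npy",p)
s=r.sense();R0=s['ee_rot'];p0=np.array([.201,-.592,.223])
R1=handR(p[2],np.radians(-25))
h=S2W(p,(0,222,86))[0]; print("handle",h)
tgt=h-R1[:,2]*0.10+R1[:,2]*.019
pm=np.array([.42,-.25,.27]);Rm=R0@R.from_rotvec(R.from_matrix(R0.T@R1).as_rotvec()*.45).as_matrix()
np.set_printoptions(suppress=True,precision=2)
print(tgt,R1);print(rows(p0,R0,pm,Rm,12));print(rows(pm,Rm,tgt,R1,12))
E
```

```text
[0.52952103 0.02903762 0.07042679] 4.250786856965376
[[0.3, -0.1], [0.7, -0.0], [0.3, -0.0], [0.3, 0.9], [0.4, -1.0], [0.2, -0.8], [-0.0, 0.2], [1.5, 1.3], [0.7, 0.2], [-0.4, -0.2], [-0.0, -0.7], [-0.0, -0.1]]
handle [0.5138992  0.25048729 0.086     ]
[0.51 0.28 0.16] [[-1.   -0.06  0.03]
 [-0.07  0.9  -0.42]
 [ 0.   -0.42 -0.91]]
[[ 2.11  2.64 -0.39  0.8  -0.62 -2.78]
 [ 1.98  2.74 -0.45  0.8  -0.62 -2.78]
 [ 1.84  2.82 -0.51  0.8  -0.62 -2.78]
 [ 1.69  2.9  -0.57  0.8  -0.62 -2.78]
 [ 1.55  2.97 -0.63  0.8  -0.62 -2.78]
 [ 1.39  3.03 -0.68  0.8  -0.62 -2.78]
 [ 1.24  3.09 -0.74  0.8  -0.62 -2.78]
 [ 1.08  3.13 -0.8   0.8  -0.62 -2.78]
 [ 0.92  3.17 -0.85  0.8  -0.62 -2.78]
 [ 0.75  3.2  -0.9   0.8  -0.62 -2.78]
 [ 0.59  3.22 -0.96  0.8  -0.62 -2.78]
 [ 0.42  3.23 -1.01  0.8  -0.62 -2.78]]
[[ 2.16  4.07 -0.02  0.98 -0.75 -3.39]
 [ 1.92  4.19 -0.12  0.98 -0.75 -3.39]
 [ 1.66  4.3  -0.22  0.98 -0.75 -3.39]
 [ 1.4   4.38 -0.31  0.98 -0.75 -3.39]
 [ 1.14  4.45 -0.4   0.98 -0.75 -3.39]
 [ 0.87  4.5  -0.49  0.98 -0.75 -3.39]
 [ 0.59  4.54 -0.58  0.98 -0.75 -3.39]
 [ 0.31  4.55 -0.66  0.98 -0.75 -3.39]
 [ 0.03  4.55 -0.74  0.98 -0.75 -3.39]
 [-0.24  4.53 -0.82  0.98 -0.75 -3.39]
 [-0.52  4.5  -0.89  0.98 -0.75 -3.39]
 [-0.8   4.44 -0.96  0.98 -0.75 -3.39]]
```

Emit:
move_arm:
  series:
    - [[2.1,2.6,-0.4,0.8,-0.6,-2.8,1],[2.0,2.7,-0.5,0.8,-0.6,-2.8,1],[1.8,2.8,-0.5,0.8,-0.6,-2.8,1],[1.7,2.9,-0.6,0.8,-0.6,-2.8,1],[1.5,3.0,-0.6,0.8,-0.6,-2.8,1],[1.4,3.0,-0.7,0.8,-0.6,-2.8,1],[1.2,3.1,-0.7,0.8,-0.6,-2.8,1],[1.1,3.1,-0.8,0.8,-0.6,-2.8,1],[0.9,3.2,-0.9,0.8,-0.6,-2.8,1],[0.8,3.2,-0.9,0.8,-0.6,-2.8,1],[0.6,3.2,-1.0,0.8,-0.6,-2.8,1],[0.4,3.2,-1.0,0.8,-0.6,-2.8,1]]

```text
time_s: 1.8
tcp_pos: [0.4185, -0.2495, 0.2712]
ee_rot: [[-0.796, 0.602, -0.061], [0.601, 0.775, -0.196], [-0.071, -0.193, -0.979]]
wrist_force: [-0.2, -1.3, -0.4]
gripper_width: 1.0
```

Emit:
move_arm:
  series:
    - [[2.2,4.1,0,1,-0.75,-3.4,1],[1.9,4.2,-0.1,1,-0.75,-3.4,1],[1.7,4.3,-0.2,1,-0.75,-3.4,1],[1.4,4.4,-0.3,1,-0.75,-3.4,1],[1.1,4.4,-0.4,1,-0.75,-3.4,1],[0.9,4.5,-0.5,1,-0.75,-3.4,1],[0.6,4.5,-0.6,1,-0.75,-3.4,1],[0.3,4.5,-0.7,1,-0.75,-3.4,1],[0,4.5,-0.7,1,-0.75,-3.4,1],[-0.2,4.5,-0.8,1,-0.75,-3.4,1],[-0.5,4.5,-0.9,1,-0.75,-3.4,1],[-0.8,4.4,-1.0,1,-0.75,-3.4,1]]

```text
time_s: 3.3
tcp_pos: [0.5056, 0.2844, 0.1604]
ee_rot: [[-0.997, -0.073, 0.028], [-0.078, 0.902, -0.424], [0.005, -0.425, -0.905]]
wrist_force: [0.2, -0.1, 0.4]
gripper_width: 1.0
```

```bash
python3 - <<'E'
from h import *
from station import r
np.set_printoptions(suppress=True,precision=3)
s=r.sense();c=r.capture("wrist");cv2.imwrite("pics/w1.png",c["color"])
print(s['time_s'],s['tcp_pos'],s['joints'],s['wrist_force']);print(s['ee_rot'])
p=np.load("pose.npy");M=c["tool_from_camera"]
W=np.eye(4);W[:3,:3]=s['ee_rot'];W[:3,3]=s['tcp_pos'];C=np.linalg.inv(W@M)
for n,q in dict(g=(0,222,86),end=(0,245,86),root=(0,165,86),hin=(0,70,78)).items():
    x=C@np.r_[S2W(p,q)[0],1];print(n,c["fx"]*x[0]/x[2]+c["cx"],c["fy"]*x[1]/x[2]+c["cy"])
E
```

```text
3.3 [0.506 0.284 0.16 ] [ 53.498  28.137  -9.46   16.714 -72.798 -56.814] [ 0.245 -0.086  0.407]
[[-0.997 -0.073  0.028]
 [-0.078  0.902 -0.424]
 [ 0.005 -0.425 -0.905]]
g 271.21069023653376 222.67929326956698
end 270.9109247834249 248.8316795355941
root 271.9188492539266 160.89749697331345
hin 273.05472932147603 71.97622208100583
```

View pics/w1.png

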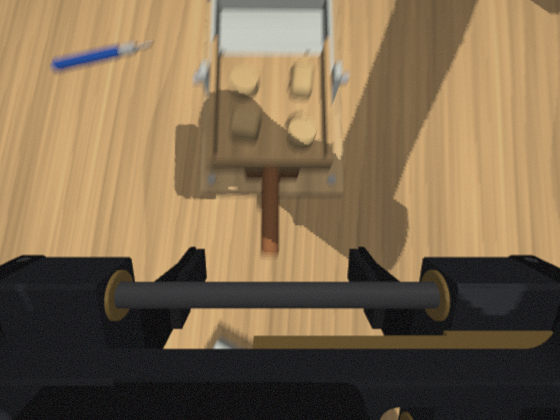

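Handle end sits at (270,253), against a predicted (271,249), so the pose is good to a few mm. Next are the approach and the tip arc.

```bash
python3 - <<'E'
from h import *
from station import r
np.set_printoptions(suppress=True,precision=2)
s=r.sense();p=np.load("pose.npy");a=np.radians(-25)
R1=handR(p[2],a);h=S2W(p,(0,222,86))[0]
g=h+R1[:,2]*.019
print(rows(s['tcp_pos'],s['ee_rot'],g,R1,8)*1)
# tip arc from grasp pose: per-row step of 4 deg about station x through hinge
hin=S2W(p,(0,70,78))[0];st=np.radians(4)
ax=R1[:,0]*-1
Q=R.from_rotvec(ax*st).as_matrix()
d=Q@(g-hin)+hin-g;print("arc/row",R1.T@d*100,np.degrees(R.from_matrix(R1.T@Q@R1).as_rotvec()))
E
```

```text
[[-0.05 -0.06  1.27 -0.01  0.02  0.11]
 [-0.05 -0.06  1.27 -0.01  0.02  0.11]
 [-0.05 -0.06  1.27 -0.01  0.02  0.11]
 [-0.05 -0.06  1.27 -0.01  0.02  0.11]
 [-0.05 -0.06  1.27 -0.01  0.02  0.11]
 [-0.05 -0.06  1.27 -0.01  0.02  0.11]
 [-0.05 -0.06  1.27 -0.01  0.02  0.11]
 [-0.05 -0.06  1.27 -0.01  0.02  0.11]]
arc/row [ 0.   -0.4  -0.92] [-4.  0.  0.]
```

Emit:
move_arm:
  series:
    - [[-0.05,-0.06,1.3,0,0,0.1,1],[-0.05,-0.06,1.3,0,0,0.1,1],[-0.05,-0.06,1.3,0,0,0.1,1],[-0.05,-0.06,1.3,0,0,0.1,1],[-0.05,-0.06,1.3,0,0,0.1,1],[-0.05,-0.06,1.25,0,0,0.1,1],[-0.05,-0.06,1.25,0,0,0.1,1],[-0.05,-0.06,1.2,0,0,0.1,1],[0,0,0,0,0,0,0.4]]

```text
time_s: 4.47
tcp_pos: [0.5121, 0.2347, 0.0694]
ee_rot: [[-0.998, -0.057, 0.026], [-0.063, 0.903, -0.425], [0.001, -0.426, -0.905]]
wrist_force: [-0.1, -0.5, 0.5]
gripper_width: 0.949
```

Emit:
move_arm:
  series:
    - [[0,0,0,0,0,0,-1],[0,0,0,0,0,0,-1],[0,0,0,0,0,0,-1],[0,0,0,0,0,0,-1],[0,0,0,0,0,0,-1],[0,0,0,0,0,0,-1],[0,0,0,0,0,0,-1]]

```text
time_s: 5.35
tcp_pos: [0.5142, 0.2359, 0.0709]
ee_rot: [[-0.998, -0.057, 0.031], [-0.065, 0.904, -0.423], [-0.003, -0.424, -0.906]]
wrist_force: [9.4, -5.7, 1.0]
gripper_width: 0.175
```

```bash
python3 - <<'E'
from h import *
from station import r
np.set_printoptions(suppress=True,precision=4)
s=r.sense();c=r.capture("wrist");cv2.imwrite("pics/w2.png",c["color"])
print({k:s[k] for k in('time_s','tcp_pos','joints','wrist_force','gripper_width')})
p=np.load("pose.npy");a=np.radians(-25);R1=handR(p[2],a);print(S2W(p,(0,222,86))[0]+R1[:,2]*.019)
E
```

```text
{'time_s': 5.35, 'tcp_pos': array([0.5142, 0.2359, 0.0709]), 'joints': array([ 49.832 ,  31.6646, -19.3185,  20.1879, -59.1663, -59.6507]), 'wrist_force': array([ 9.4329, -5.7376,  0.9662]), 'gripper_width': 0.17494307606926746}
[0.5145 0.2425 0.0688]
```

View pics/w2.png

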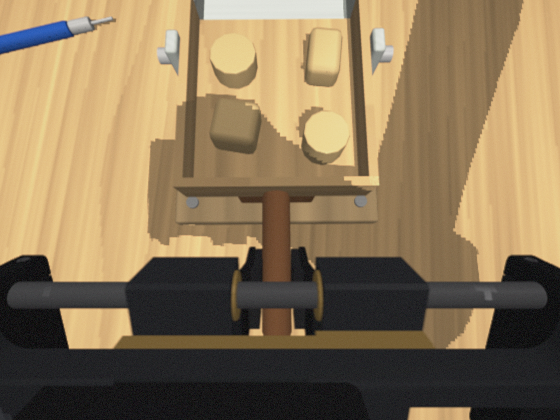

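```bash
python3 - <<'E'
from h import *
from station import r
np.set_printoptions(suppress=True,precision=3)
s=r.sense();p=np.load("pose.npy");R1=s['ee_rot'];g=s['tcp_pos']
hin=S2W(p,(0,70,78))[0];ax=-S2W([0,0,p[2]],(1000,0,0))[0]*-1
for d in(2,4):
    Q=R.from_rotvec(ax*np.radians(d)).as_matrix()
    print(R1.T@(Q@(g-hin)+hin-g)*100,np.degrees(R.from_matrix(R1.T@Q@R1).as_rotvec()))
E
```

```text
[-0.002 -0.188 -0.441] [-2.     0.013  0.001]
[-0.003 -0.392 -0.876] [-4.     0.026  0.002]
```

Emit:
move_arm:
  series:
    - [[-0.2,0,0,0,0,0,-1],[0,-0.19,-0.44,-2,0,0,-1],[0,-0.39,-0.88,-4,0,0,-1],[0,-0.39,-0.88,-4,0,0,-1],[0,-0.39,-0.88,-4,0,0,-1],[0,-0.39,-0.88,-4,0,0,-1],[0,0,0,0,0,0,-1]]

```text
time_s: 6.28
tcp_pos: [0.5147, 0.2308, 0.1145]
ee_rot: [[-0.998, -0.06, 0.009], [-0.061, 0.991, -0.121], [-0.002, -0.121, -0.993]]
wrist_force: [-1.1, 1.5, -1.3]
gripper_width: 0.172
```

```bash
cat > st.py <<'E'
from h import *
from station import r
import sys
np.set_printoptions(suppress=True,precision=4)
s=r.sense()
print({k:s[k] for k in('time_s','tcp_pos','joints','wrist_force','moment','gripper_width')});print(s['ee_rot'])
p=np.load("pose.npy");c,si=np.cos(p[2]),np.sin(p[2])
def toS(w): d=np.asarray(w)-[p[0],p[1],0];return np.array([c*d[0]+si*d[1],-si*d[0]+c*d[1],d[2]])*1000
g=s['tcp_pos']-s['ee_rot'][:,2]*.019;G=toS(g);print("grasp pt station",G)
dy,dz=G[1]-70,G[2]-78;print("tray angle est deg",np.degrees(np.arctan2(dz,dy)-np.arcsin(8/np.hypot(dy,dz))),"radius",np.hypot(dy,dz))
for a in sys.argv[1:]:
    n,f=a.split(":");cv2.imwrite(f"pics/{f}.png",r.capture(n)["color"])
E
python3 st.py wrist:w3
```

```text
{'time_s': 6.275, 'tcp_pos': array([0.5147, 0.2308, 0.1145]), 'joints': array([ 43.5699,  23.2974, -17.3652,   6.6811, -53.9316, -44.2402]), 'wrist_force': array([-1.0597,  1.5393, -1.2625]), 'moment': array([ 0.7178,  0.4543, -0.0566]), 'gripper_width': 0.17169014108101144}
[[-0.9981 -0.0602  0.0094]
 [-0.0609  0.9908 -0.1209]
 [-0.002  -0.1212 -0.9926]]
grasp pt station [ -0.5597 204.6355 133.3557]
tray angle est deg 19.199789301994908 radius 145.5711890821023
```

View pics/w3.png

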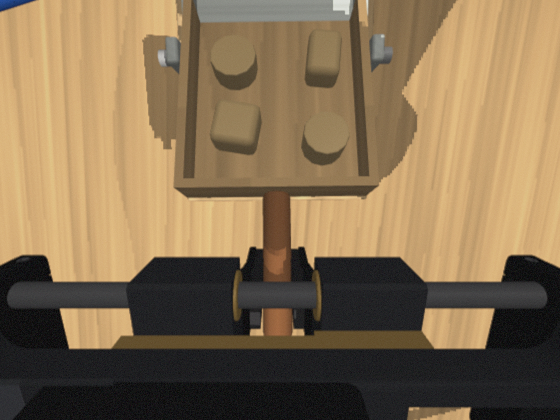

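Emit:
move_arm:
  series:
    - [[0,-0.29,-0.66,-3,0,0,-1],[0,-0.29,-0.66,-3,0,0,-1],[0,-0.29,-0.66,-3,0,0,-1],[0,-0.29,-0.66,-3,0,0,-1],[0,-0.29,-0.66,-3,0,0,-1],[0,-0.29,-0.66,-3,0,0,-1],[0,-0.29,-0.66,-3,0,0,-1],[0,-0.29,-0.66,-3,0,0,-1]]

```text
time_s: 7.32
tcp_pos: [0.5165, 0.2056, 0.1638]
ee_rot: [[-0.998, -0.061, -0.018], [-0.064, 0.955, 0.29], [-0.0, 0.291, -0.957]]
wrist_force: [2.0, -0.8, -1.3]
gripper_width: 0.174
```

```bash
python3 st.py wrist:w4
```

```text
{'time_s': 7.325, 'tcp_pos': array([0.5165, 0.2056, 0.1638]), 'joints': array([ 29.0425,  16.9999, -11.1676, -18.5097, -55.8163, -15.7072]), 'wrist_force': array([ 1.9969, -0.7589, -1.334 ]), 'moment': array([-0.8315, -0.2101, -0.129 ]), 'gripper_width': 0.17368523968586916}
[[-0.9979 -0.0615 -0.0182]
 [-0.0641  0.9548  0.2903]
 [-0.0005  0.2909 -0.9568]]
grasp pt station [ -0.5784 171.463  181.9485]
tray angle est deg 42.53612811694108 radius 145.25850121452424
```

View pics/w4.png

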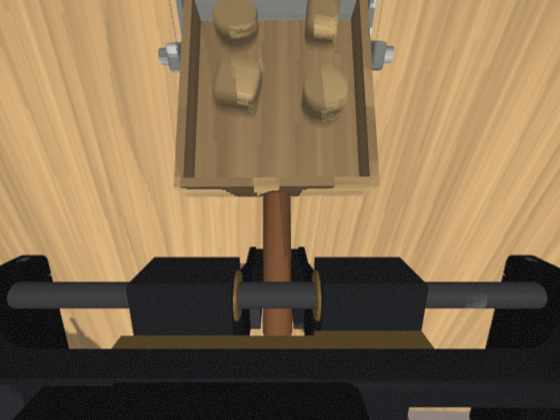

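Blanks are sliding (moved up in the frame), at about 42° tip. I'll continue to about 67°.

Emit:
move_arm:
  series:
    - [[0,-0.29,-0.66,-3,0,0,-1],[0,-0.29,-0.66,-3,0,0,-1],[0,-0.29,-0.66,-3,0,0,-1],[0,-0.29,-0.66,-3,0,0,-1],[0,-0.29,-0.66,-3,0,0,-1],[0,-0.29,-0.66,-3,0,0,-1],[0,-0.29,-0.66,-3,0,0,-1],[0,-0.29,-0.66,-3,0,0,-1],[0,0,0,0,0,0,-1],[0,0,0,0,0,0,-1]]

```text
time_s: 8.62
tcp_pos: [0.5198, 0.1608, 0.1995]
ee_rot: [[-0.998, -0.048, -0.04], [-0.063, 0.756, 0.652], [-0.001, 0.653, -0.758]]
wrist_force: [3.0, -0.2, -2.8]
gripper_width: 0.17
```

```bash
python3 st.py wrist:w5 scene:s5; python3 - <<'E'
import cv2
a=cv2.imread("pics/s5.png")[135:285,220:400];cv2.imwrite("pics/s5z.png",cv2.resize(a,None,fx=4,fy=4,interpolation=cv2.INTER_CUBIC))
E
```

```text
{'time_s': 8.625, 'tcp_pos': array([0.5198, 0.1608, 0.1995]), 'joints': array([  8.2964,  18.0767,  -4.7989, -43.8682, -69.8417,  12.1227]), 'wrist_force': array([ 2.984 , -0.1964, -2.7511]), 'moment': array([-1.6414, -0.6245, -0.6514]), 'gripper_width': 0.16988402185088455}
[[-0.998  -0.0481 -0.04  ]
 [-0.0626  0.756   0.6516]
 [-0.0011  0.6528 -0.7575]]
grasp pt station [ -0.5649 119.7657 213.8628]
tray angle est deg 66.71299041045256 radius 144.69045723886057
```

View pics/w5.png

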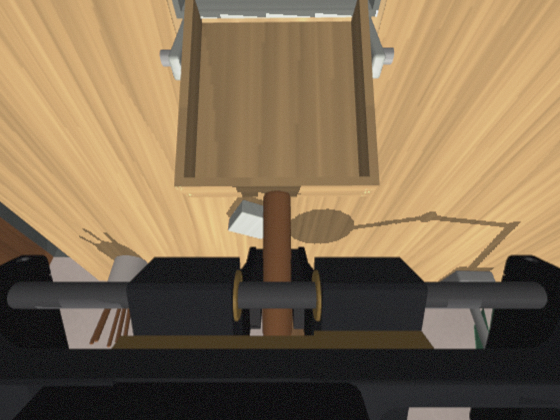

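View pics/s5z.png

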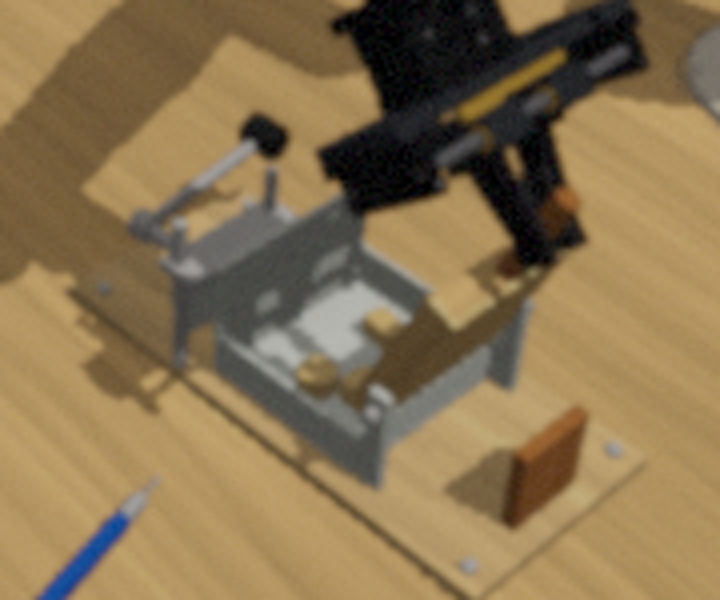

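Tray floor is empty in the wrist view, with blanks visible in the pan. I'm reversing the arc.

Emit:
move_arm:
  series:
    - [[0,0.255,0.675,3,0,0,-1],[0,0.255,0.675,3,0,0,-1],[0,0.255,0.675,3,0,0,-1],[0,0.255,0.675,3,0,0,-1],[0,0.255,0.675,3,0,0,-1],[0,0.255,0.675,3,0,0,-1],[0,0.255,0.675,3,0,0,-1],[0,0.255,0.675,3,0,0,-1],[0,0.255,0.675,3,0,0,-1],[0,0.255,0.675,3,0,0,-1],[0,0.255,0.675,3,0,0,-1],[0,0.255,0.675,3,0,0,-1]]

```text
time_s: 10.22
tcp_pos: [0.5154, 0.2211, 0.1398]
ee_rot: [[-0.998, -0.065, -0.004], [-0.065, 0.995, 0.082], [-0.001, 0.082, -0.997]]
wrist_force: [3.7, -2.7, -3.1]
gripper_width: 0.173
```

```bash
python3 st.py
```

```text
{'time_s': 10.225, 'tcp_pos': array([0.5154, 0.2211, 0.1398]), 'joints': array([ 37.5294,  19.41  , -14.7804,  -4.8218, -53.2214, -31.0154]), 'wrist_force': array([ 3.7161, -2.7299, -3.132 ]), 'moment': array([-0.7495, -0.8334, -0.1136]), 'gripper_width': 0.173283903778178}
[[-0.9979 -0.0646 -0.0039]
 [-0.0647  0.9945  0.0819]
 [-0.0014  0.082  -0.9966]]
grasp pt station [ -0.6256 191.0373 158.7591]
tray angle est deg 30.560456310435644 radius 145.50620209933913
```

Emit:
move_arm:
  series:
    - [[0,0.255,0.675,3,0,0,-1],[0,0.255,0.675,3,0,0,-1],[0,0.255,0.675,3,0,0,-1],[0,0.255,0.675,3,0,0,-1],[0,0.255,0.675,3,0,0,-1],[0,0.255,0.675,3,0,0,-1],[0,0.255,0.675,3,0,0,-1],[0,0.255,0.675,3,0,0,-1],[0,0.255,0.675,3,0,0,-1],[0,0.17,0.45,2,0,0,-1],[0,0,0,0,0,0,-1],[0,0,0,0,0,0,-1]]

```text
time_s: 11.72
tcp_pos: [0.5143, 0.2359, 0.0729]
ee_rot: [[-0.998, -0.057, 0.026], [-0.063, 0.911, -0.407], [-0.001, -0.408, -0.913]]
wrist_force: [1.0, -1.3, -1.2]
gripper_width: 0.172
```

```bash
python3 st.py wrist:w6
```

```text
{'time_s': 11.725, 'tcp_pos': array([0.5143, 0.2359, 0.0729]), 'joints': array([ 49.5019,  31.2473, -19.0953,  19.3854, -58.9295, -58.7958]), 'wrist_force': array([ 1.0069, -1.2846, -1.1548]), 'moment': array([ 0.7744, -0.122 ,  0.1406]), 'gripper_width': 0.17243029128182724}
[[-0.998  -0.0572  0.0261]
 [-0.0629  0.9112 -0.4072]
 [-0.0005 -0.408  -0.913 ]]
grasp pt station [ -0.6048 215.1745  90.2261]
tray angle est deg 1.6660987708437536 radius 145.68844096120094
```

View pics/w6.png

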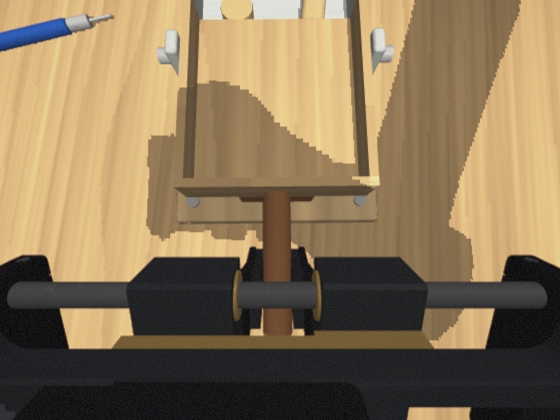

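Tray is empty and about 1° above level. I'll lower the last degree, open, and retreat.

Emit:
move_arm:
  series:
    - [[0,0.07,0.2,0.8,0,0,-1],[0,0,0,0,0,0,-1],[0,0,0,0,0,0,0],[0,0,0,0,0,0,0],[0,0,0,0,0,0,0],[0,0,-1.5,0,0,0,0],[0,0,-2,0,0,0,0],[0,0,-3,0,0,0,0],[0,0,-3,0,0,0,0],[0,0,-3,0,0,0,0]]

```text
time_s: 13.02
tcp_pos: [0.5112, 0.2893, 0.186]
ee_rot: [[-0.998, -0.057, 0.028], [-0.064, 0.906, -0.419], [-0.002, -0.42, -0.907]]
wrist_force: [0.9, -0.1, -1.5]
gripper_width: 0.504
```

```bash
python3 st.py wrist:w7 scene:s7; python3 - <<'E'
import cv2
a=cv2.imread("pics/s7.png")[135:285,220:400];cv2.imwrite("pics/s7z.png",cv2.resize(a,None,fx=4,fy=4,interpolation=cv2.INTER_CUBIC))
E
```

```text
{'time_s': 13.025, 'tcp_pos': array([0.5112, 0.2893, 0.186 ]), 'joints': array([ 53.308 ,  27.4075,  -6.4973,  16.3461, -76.0384, -56.4538]), 'wrist_force': array([ 0.9377, -0.1087, -1.4762]), 'moment': array([0.9577, 0.1555, 0.0797]), 'gripper_width': 0.5039395453243848}
[[-0.998  -0.057   0.0283]
 [-0.0636  0.9057 -0.4192]
 [-0.0017 -0.4201 -0.9075]]
grasp pt station [  0.0235 268.8535 203.269 ]
tray angle est deg 30.258439214773492 radius 235.02136240397124
```

View pics/w7.png

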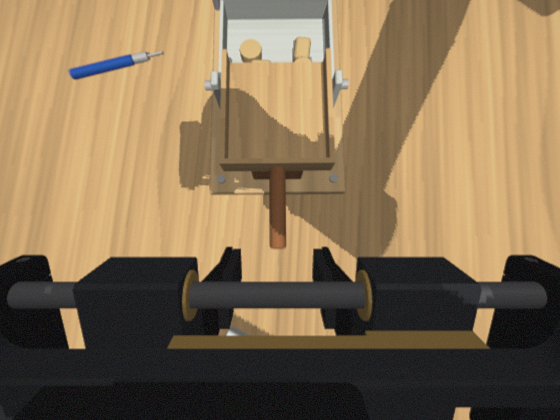

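View pics/s7z.png

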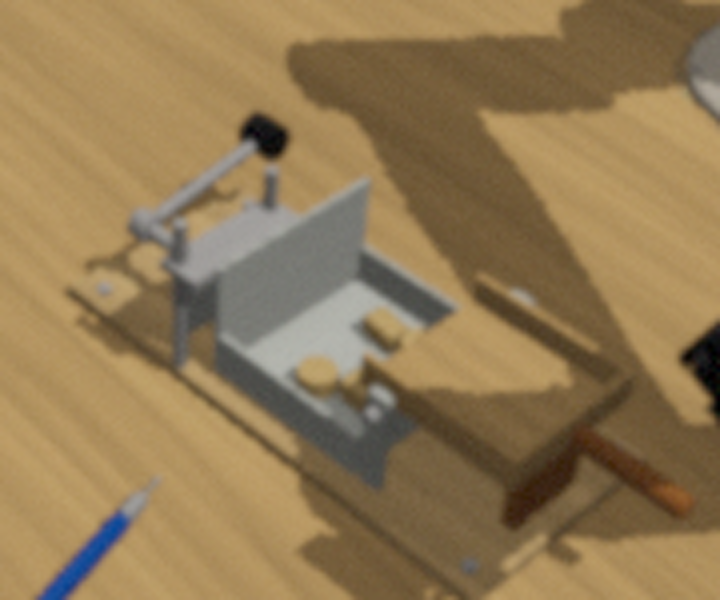

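Tray is level and empty. Now travelling to above the knob, with the jaws to lie along the station's y.

```bash
python3 - <<'E'
from h import *
from station import r
np.set_printoptions(suppress=True,precision=2)
s=r.sense();p=np.load("pose.npy");R0=s['ee_rot'];p0=s['tcp_pos']
R1=R.from_rotvec([0,0,p[2]]).as_matrix()@np.array([[0,1,0],[1,0,0],[0,0,-1.]])
k=S2W(p,(-73.3,-170,79.5))[0];print(k);tgt=k+[0,0,.085]
pm=np.array([.47,.12,.27]);Rm=R0@R.from_rotvec(R.from_matrix(R0.T@R1).as_rotvec()*.45).as_matrix()
print(rows(p0,R0,pm,Rm,9));print(rows(pm,Rm,tgt,R1,11))
E
```

```text
[ 0.47 -0.15  0.08]
[[ 0.59 -2.08 -0.05 -0.95  0.98  4.41]
 [ 0.43 -2.12 -0.08 -0.95  0.98  4.41]
 [ 0.27 -2.14 -0.11 -0.95  0.98  4.41]
 [ 0.11 -2.16 -0.14 -0.95  0.98  4.41]
 [-0.06 -2.15 -0.18 -0.95  0.98  4.41]
 [-0.22 -2.14 -0.21 -0.95  0.98  4.41]
 [-0.38 -2.11 -0.26 -0.95  0.98  4.41]
 [-0.54 -2.07 -0.3  -0.95  0.98  4.41]
 [-0.69 -2.02 -0.34 -0.95  0.98  4.41]]
[[-1.33 -1.64  1.51 -0.95  0.98  4.41]
 [-1.48 -1.56  1.46 -0.95  0.98  4.41]
 [-1.62 -1.46  1.41 -0.95  0.98  4.41]
 [-1.75 -1.35  1.36 -0.95  0.98  4.41]
 [-1.88 -1.23  1.31 -0.95  0.98  4.41]
 [-1.99 -1.11  1.25 -0.95  0.98  4.41]
 [-2.09 -0.97  1.2  -0.95  0.98  4.41]
 [-2.18 -0.83  1.15 -0.95  0.98  4.41]
 [-2.26 -0.67  1.1  -0.95  0.98  4.41]
 [-2.32 -0.52  1.05 -0.95  0.98  4.41]
 [-2.37 -0.35  1.   -0.95  0.98  4.41]]
```

Emit:
move_arm:
  series:
    - [[0.6,-2.1,-0.05,-0.95,1,4.4,0.5],[0.4,-2.1,-0.1,-0.95,1,4.4,0.5],[0.3,-2.1,-0.1,-0.95,1,4.4,0.5],[0.1,-2.2,-0.15,-0.95,1,4.4,1],[-0.05,-2.15,-0.2,-0.95,1,4.4,1],[-0.2,-2.15,-0.2,-0.95,1,4.4,1],[-0.4,-2.1,-0.25,-0.95,1,4.4,1],[-0.55,-2.1,-0.3,-0.95,1,4.4,1],[-0.7,-2,-0.35,-0.95,1,4.4,1]]

```text
time_s: 14.25
tcp_pos: [0.4683, 0.1167, 0.2678]
ee_rot: [[-0.797, 0.599, -0.079], [0.598, 0.763, -0.245], [-0.087, -0.242, -0.966]]
wrist_force: [1.2, 0.1, -0.3]
gripper_width: 1.001
```

Emit:
move_arm:
  series:
    - [[-1.35,-1.65,1.5,-0.95,1,4.4,1],[-1.5,-1.55,1.45,-0.95,1,4.4,1],[-1.6,-1.45,1.4,-0.95,1,4.4,1],[-1.75,-1.35,1.35,-0.95,1,4.4,1],[-1.9,-1.25,1.3,-0.95,1,4.4,1],[-2,-1.1,1.25,-0.95,1,4.4,1],[-2.1,-1,1.2,-0.95,1,4.4,1],[-2.2,-0.8,1.15,-0.95,1,4.4,1],[-2.25,-0.7,1.1,-0.95,1,4.4,1],[-2.3,-0.5,1.05,-0.95,1,4.4,1],[-2.4,-0.35,1,-0.95,1,4.4,1],[0,0,0,0,0,0,1]]

```text
time_s: 15.75
tcp_pos: [0.4646, -0.1505, 0.163]
ee_rot: [[-0.065, 0.998, -0.013], [0.998, 0.065, -0.001], [0.0, -0.013, -1.0]]
wrist_force: [0.3, 0.6, 0.2]
gripper_width: 1.002
```

```bash
python3 st.py wrist:w8; python3 - <<'E'
from h import *
from station import r
np.set_printoptions(suppress=True,precision=3)
s=r.sense();c=r.capture("wrist");p=np.load("pose.npy")
W=np.eye(4);W[:3,:3]=s['ee_rot'];W[:3,3]=s['tcp_pos'];C=np.linalg.inv(W@c["tool_from_camera"])
for n,q in dict(knob=(-73.3,-170,79.5),e1=(-73.3,-156,79.5),e2=(-73.3,-184,79.5),axis=(40,-170,60),post=(0,-90,134)).items():
    x=C@np.r_[S2W(p,q)[0],1];print(n,c["fx"]*x[0]/x[2]+c["cx"],c["fy"]*x[1]/x[2]+c["cy"],x[2])
R1=R.from_rotvec([0,0,p[2]]).as_matrix()@np.array([[0,1,0],[1,0,0],[0,0,-1.]])
k=S2W(p,(-73.3,-170,79.5))[0]
print(rows(s['tcp_pos'],s['ee_rot'],k+R1[:,2]*.019,R1,1))
E
```

```text
{'time_s': 15.75, 'tcp_pos': array([ 0.4646, -0.1505,  0.163 ]), 'joints': array([  1.168 ,  12.3469, -22.8404,   0.0291, -55.5776, -87.4819]), 'wrist_force': array([0.2678, 0.5679, 0.2063]), 'moment': array([ 0.0023, -0.0039,  0.0001]), 'gripper_width': 1.0018628094408804}
[[-0.0646  0.9978 -0.0133]
 [ 0.9979  0.0646 -0.0007]
 [ 0.0002 -0.0134 -0.9999]]
grasp pt station [ -77.1015 -174.5196  182.0015]
tray angle est deg 155.23323858315422 radius 265.71818194763665
knob 280.1794146949094 225.8198245898133 0.25863442104974965
e1 295.85700841729056 225.77461353221233 0.25862911089391405
e2 264.5024647287324 225.86503379094952 0.2586397312055853
axis 279.9191862883758 322.28756627197276 0.30766669953020326
post 383.6760767568934 336.1621879587459 0.22564478868696713
[[ 0.389  0.465 10.296 -0.701  0.011 -0.212]]
```

View pics/w8.png

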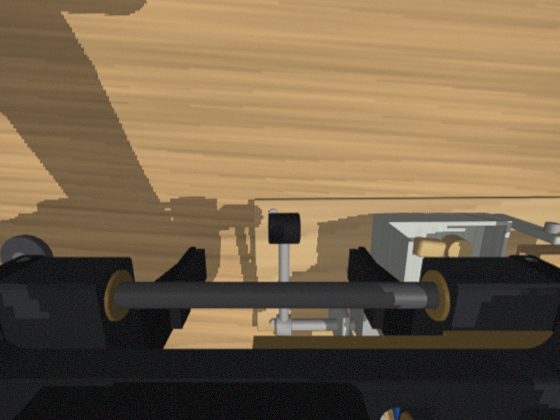

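Knob is centred at (284,228), predicted (280,226), so it's about 3–4 mm more towards +y. I'll descend with that correction and grip.

Emit:
move_arm:
  series:
    - [[0.35,0.3,1.5,-0.35,0,-0.1,1],[0.3,0.25,1.5,-0.35,0,-0.1,1],[0,0,1.5,0,0,0,1],[0,0,1.5,0,0,0,1],[0,0,1.5,0,0,0,1],[0,0,1.5,0,0,0,1],[0,0,1.3,0,0,0,1],[0,0,0,0,0,0,1]]

```text
time_s: 16.85
tcp_pos: [0.4701, -0.1418, 0.0599]
ee_rot: [[-0.073, 0.997, -0.001], [0.997, 0.073, -0.0], [-0.0, -0.001, -1.0]]
wrist_force: [0.1, 0.1, -0.5]
gripper_width: 0.995
```

```bash
python3 st.py wrist:w9
```

```text
{'time_s': 16.85, 'tcp_pos': array([ 0.4701, -0.1418,  0.0599]), 'joints': array([  2.2199,  20.2056, -30.0753,   0.0174, -39.7962, -88.0495]), 'wrist_force': array([ 0.0722,  0.1056, -0.5038]), 'moment': array([-0.0418, -0.0105,  0.0068]), 'gripper_width': 0.9949009559576284}
[[-0.073   0.9973 -0.0013]
 [ 0.9973  0.073  -0.0002]
 [-0.0001 -0.0014 -1.    ]]
grasp pt station [ -71.2466 -166.1874   78.8623]
tray angle est deg 177.84977276266628 radius 236.18896356298995
```

View pics/w9.png

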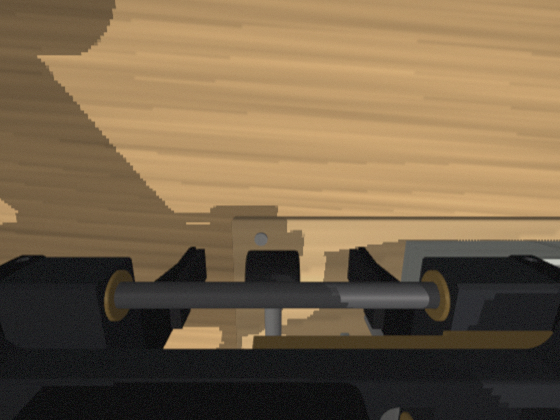

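Knob at x≈272 and finger mid at 277, so I overcorrected by about 2.5 mm. Shifting back and closing.

Emit:
move_arm:
  series:
    - [[-0.25,0,0,0,0,0,0.6],[0,0,0,0,0,0,0.2],[0,0,0,0,0,0,-1],[0,0,0,0,0,0,-1],[0,0,0,0,0,0,-1],[0,0,0,0,0,0,-1],[0,0,0,0,0,0,-1]]

```text
time_s: 17.77
tcp_pos: [0.4706, -0.1441, 0.0603]
ee_rot: [[-0.071, 0.997, 0.001], [0.997, 0.071, 0.001], [0.001, 0.001, -1.0]]
wrist_force: [-0.7, 3.5, 1.2]
gripper_width: 0.314
```

```bash
python3 st.py wrist:w10
```

```text
{'time_s': 17.775, 'tcp_pos': array([ 0.4706, -0.1441,  0.0603]), 'joints': array([  1.8877,  20.2185, -29.9141,  -0.0835, -39.8356, -87.7385]), 'wrist_force': array([-0.7127,  3.4722,  1.1742]), 'moment': array([ 0.8217,  0.1048, -0.0537]), 'gripper_width': 0.31352160528233425}
[[-0.0712  0.9975  0.0005]
 [ 0.9975  0.0712  0.001 ]
 [ 0.0009  0.0006 -1.    ]]
grasp pt station [ -70.9656 -168.5698   79.3367]
tray angle est deg 177.75733293234958 radius 238.57352610217328
```

View pics/w10.png

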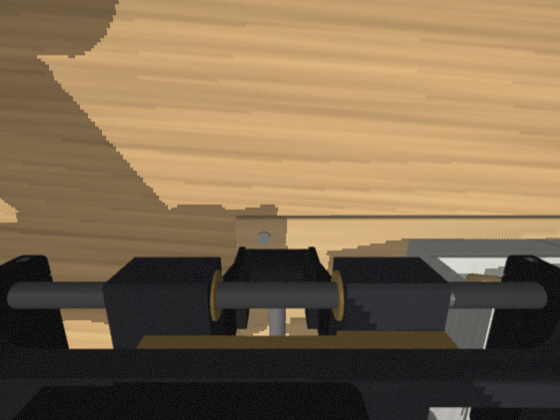

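```bash
python3 -c "
import numpy as np
q=np.linspace(0,1.4,21);y=11.5*-np.sin(1.4-q);z=-11.5*np.cos(1.4-q)
print(np.c_[np.diff(y),np.diff(z)].round(2).tolist(),y[-1]-y[0],z[-1]-z[0])"
```

```text
[[0.16, -0.79], [0.22, -0.77], [0.27, -0.76], [0.33, -0.74], [0.38, -0.71], [0.42, -0.68], [0.47, -0.65], [0.52, -0.62], [0.56, -0.58], [0.6, -0.54], [0.63, -0.5], [0.67, -0.45], [0.7, -0.4], [0.72, -0.35], [0.75, -0.3], [0.77, -0.25], [0.78, -0.2], [0.79, -0.14], [0.8, -0.08], [0.8, -0.03]] 11.33267189486729 -9.545377856647228
```

Emit:
move_arm:
  series:
    - [[0,0.16,-0.79,0,0,0,-1],[0,0.22,-0.77,0,0,0,-1],[0,0.27,-0.76,0,0,0,-1],[0,0.33,-0.74,0,0,0,-1],[0,0.38,-0.71,0,0,0,-1],[0,0.42,-0.68,0,0,0,-1],[0,0.47,-0.65,0,0,0,-1],[0,0.52,-0.62,0,0,0,-1]]

```text
time_s: 18.82
tcp_pos: [0.4951, -0.1424, 0.1167]
ee_rot: [[-0.071, 0.997, -0.007], [0.997, 0.071, 0.001], [0.002, -0.007, -1.0]]
wrist_force: [-3.1, 4.8, -7.8]
gripper_width: 0.322
```

```bash
python3 st.py wrist:w11
```

```text
{'time_s': 18.825, 'tcp_pos': array([ 0.4951, -0.1424,  0.1167]), 'joints': array([  1.9825,  17.7828, -22.9359,  -0.0948, -49.6885, -87.8613]), 'wrist_force': array([-3.1468,  4.8135, -7.817 ]), 'moment': array([1.2105, 1.1043, 0.0561]), 'gripper_width': 0.3215449336961368}
[[-0.0708  0.9975 -0.0071]
 [ 0.9975  0.0708  0.001 ]
 [ 0.0015 -0.0071 -1.    ]]
grasp pt station [ -46.275  -168.5896  135.6952]
tray angle est deg 164.53816399995492 radius 245.4663518088563
```

View pics/w11.png

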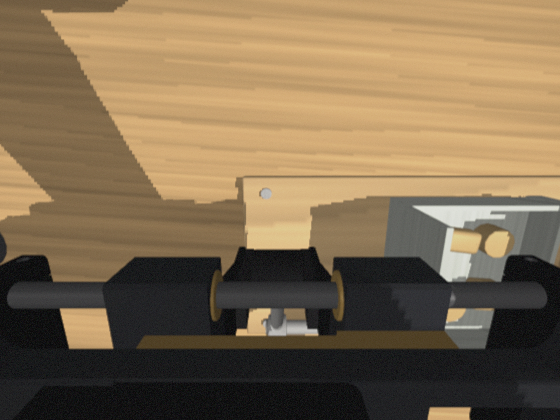

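Emit:
move_arm:
  series:
    - [[0,0.56,-0.58,0,0,0,-1],[0,0.6,-0.54,0,0,0,-1],[0,0.63,-0.5,0,0,0,-1],[0,0.67,-0.45,0,0,0,-1],[0,0.7,-0.4,0,0,0,-1],[0,0.72,-0.35,0,0,0,-1],[0,0.75,-0.3,0,0,0,-1],[0,0.77,-0.25,0,0,0,-1],[0,0.78,-0.2,0,0,0,-1],[0,0.79,-0.14,0,0,0,-1],[0,0.8,-0.08,0,0,0,-1],[0,0.8,-0.03,0,0,0,-1]]

```text
time_s: 20.38
tcp_pos: [0.5798, -0.1362, 0.156]
ee_rot: [[-0.071, 0.997, -0.009], [0.997, 0.071, 0.001], [0.001, -0.009, -1.0]]
wrist_force: [-6.9, 5.9, 1.1]
gripper_width: 0.319
```

Emit:
move_arm:
  series:
    - [[0,0,0,0,0,0,-1],[0,0,0,0,0,0,-1],[0,0,0,0,0,0,-1]]

```text
time_s: 20.75
tcp_pos: [0.5808, -0.1362, 0.1561]
ee_rot: [[-0.071, 0.997, -0.006], [0.997, 0.071, 0.001], [0.001, -0.006, -1.0]]
wrist_force: [-5.5, 5.3, -0.9]
gripper_width: 0.318
```

```bash
python3 st.py wrist:w12 scene:s12 top:t12; python3 - <<'E'
import cv2
a=cv2.imread("pics/s12.png")[135:285,220:400];cv2.imwrite("pics/s12z.png",cv2.resize(a,None,fx=4,fy=4,interpolation=cv2.INTER_CUBIC))
E
```

```text
{'time_s': 20.75, 'tcp_pos': array([ 0.5808, -0.1362,  0.1561]), 'joints': array([  2.3142,  22.553 ,  -8.8197,  -0.0656, -58.9837, -88.1835]), 'wrist_force': array([-5.479 ,  5.3159, -0.943 ]), 'moment': array([ 1.5559,  1.8287, -0.0117]), 'gripper_width': 0.31783622928127137}
[[-0.0714  0.9974 -0.0063]
 [ 0.9974  0.0714  0.0007]
 [ 0.0012 -0.0062 -1.    ]]
grasp pt station [  39.6073 -168.4158  175.0963]
tray angle est deg 156.06024727432006 radius 257.4292391414713
```

View pics/w12.png

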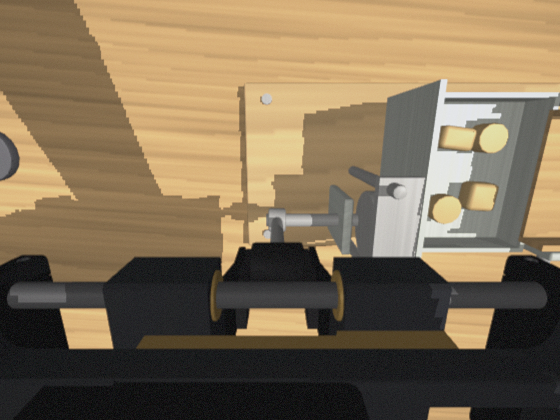

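View pics/s12z.png

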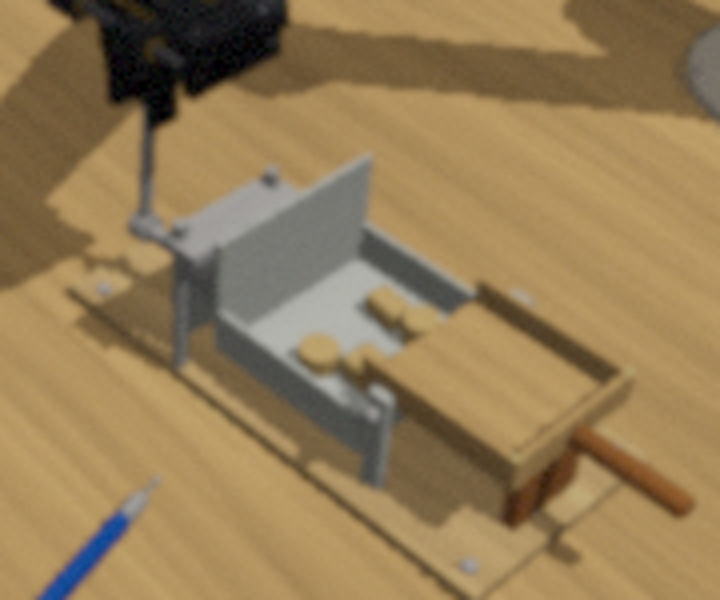

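View pics/t12.png

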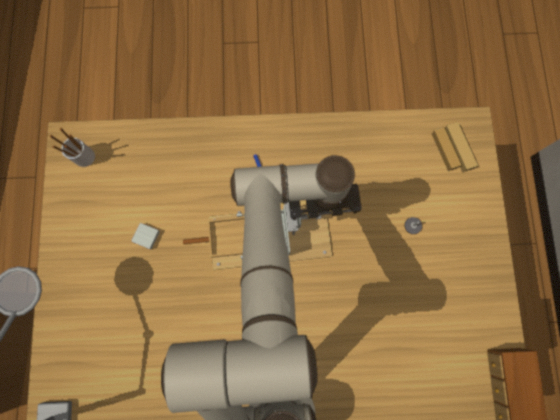

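All four blanks are in the pan, the pan is up, and the lever is about upright. I'll check uprightness by back-projecting the hub seen by the wrist camera at (277,216).

```bash
python3 - <<'E'
from h import *
from station import r
np.set_printoptions(suppress=True,precision=4)
s=r.sense();c=r.capture("wrist");p=np.load("pose.npy")
cv2.imwrite("pics/w13z.png",cv2.resize(c["color"][180:330,200:400],None,fx=4,fy=4,interpolation=cv2.INTER_CUBIC))
W=np.eye(4);W[:3,:3]=s['ee_rot'];W[:3,3]=s['tcp_pos'];M=W@c["tool_from_camera"]
g=s['tcp_pos']-s['ee_rot'][:,2]*.019
for uv in((277,216),(277,222)):
    d=M[:3,:3]@np.array([(uv[0]-c["cx"])/c["fx"],(uv[1]-c["cy"])/c["fy"],1]);o=M[:3,3]
    for z in(.06,.07): print(uv,z,o+d*(z-o[2])/d[2]-g)
C=np.linalg.inv(M)
for n,q in dict(hub=(40,-170,60),hubtop=(40,-170,68),k=(40,-170,175)).items():
    x=C@np.r_[S2W(p,q)[0],1];print(n,c["fx"]*x[0]/x[2]+c["cx"],c["fy"]*x[1]/x[2]+c["cy"])
S=r.capture("scene")
def z(P): return ((proj(S,P)-[220,135]+.5)*4-.5)[0]
for e in(-5,0,5): print("rod at z145",e,z(S2W(p,(40+e,-170,145))))
print("hub",z(S2W(p,(40,-170,60))))
E
```

```text
(277, 216) 0.06 [-0.002   0.0011 -0.1151]
(277, 216) 0.07 [-0.0048  0.0008 -0.1051]
(277, 222) 0.06 [ 0.0038  0.0015 -0.1151]
(277, 222) 0.07 [ 0.0008  0.0012 -0.1051]
hub 274.0158093702756 218.456123953191
hubtop 273.95408361635504 220.91582242795147
k 272.55287081631695 276.7524994737317
rod at z145 -5 [148.7319 121.2724]
rod at z145 0 [142.9644 124.3054]
rod at z145 5 [137.1709 127.3521]
hub [145.1247 224.9392]
```

View pics/w13z.png

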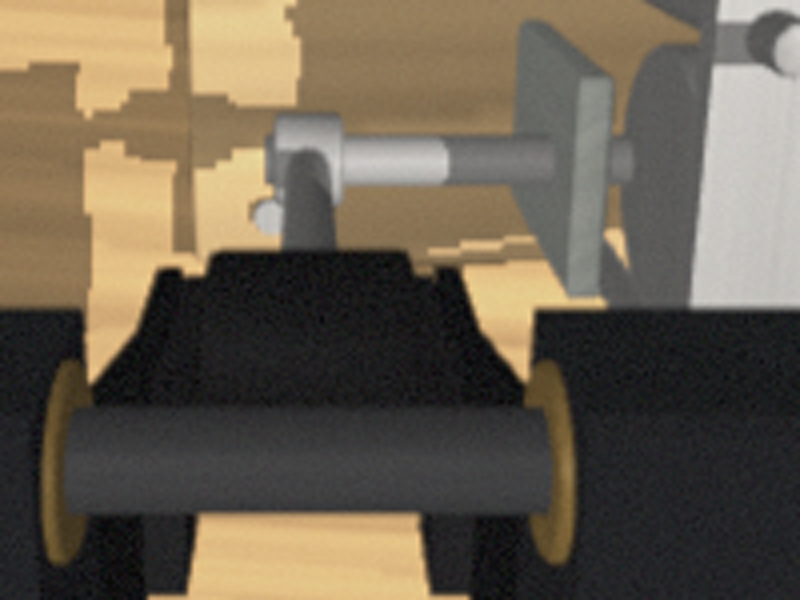

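The axle is at row 220, which puts the hub about 2 mm further +x. That agrees with the relative-motion shortfall (2.7 mm) and the scene rod, so I'll add 2 mm.

Emit:
move_arm:
  series:
    - [[0,0.12,0,0,0,0,-1],[0,0.1,0,0,0,0,-1],[0,0,0,0,0,0,-1],[0,0,0,0,0,0,-1],[0,0,0,0,0,0,-1],[0,0,0,0,0,0,-1]]

```text
time_s: 21.75
tcp_pos: [0.582, -0.1361, 0.1561]
ee_rot: [[-0.071, 0.997, -0.008], [0.997, 0.071, 0.001], [0.001, -0.008, -1.0]]
wrist_force: [-6.9, 5.4, 0.4]
gripper_width: 0.317
```

```bash
python3 st.py scene:s14; python3 - <<'E'
import cv2
a=cv2.imread("pics/s14.png")[135:235,220:340];cv2.imwrite("pics/s14z.png",cv2.resize(a,None,fx=6,fy=6,interpolation=cv2.INTER_CUBIC))
E
```

```text
{'time_s': 21.75, 'tcp_pos': array([ 0.582 , -0.1361,  0.1561]), 'joints': array([  2.3158,  22.7193,  -8.5527,  -0.0705, -59.2087, -88.1901]), 'wrist_force': array([-6.9013,  5.3585,  0.4042]), 'moment': array([ 1.6113,  2.4252, -0.0535]), 'gripper_width': 0.31710272226033004}
[[-0.0713  0.9974 -0.0084]
 [ 0.9975  0.0713  0.0007]
 [ 0.0013 -0.0084 -1.    ]]
grasp pt station [  40.8812 -168.4154  175.0915]
tray angle est deg 156.0611855303112 radius 257.42699463751916
```

View pics/s14z.png

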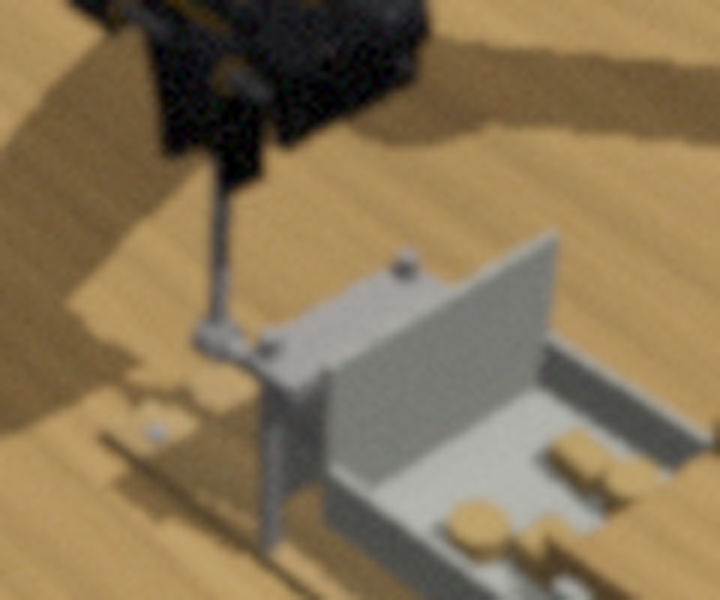

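The rod leans slightly right in this view. I'll measure its centreline with subpixel precision against the prediction.

```bash
python3 - <<'E'
from h import *
from station import r
np.set_printoptions(suppress=True,precision=2)
p=np.load("pose.npy")
ims=[];
for i in range(4): S=r.capture("scene");ims.append(S["color"].astype(float))
im=np.mean(ims,0); xs=np.arange(248,266);obs=[]
for v in range(166,187):
    row=im[v,248:266]; w=row[:,2]-row[:,0]   # red-blue: high wood, ~0 grey
    bg=np.median(np.r_[w[:5],w[-5:]]); d=np.clip(bg-w-12,0,None); 
    obs.append((v,(xs*d).sum()/d.sum(),d.sum()))
obs=np.array(obs);print(obs[::2])
ok=obs
k=np.polyfit(ok[:,0],ok[:,1],1);print("obs slope",k[0],"x at 187",np.polyval(k,187),"166",np.polyval(k,166))
for q in(1.25,1.3,1.35,1.4,1.45):
    L=np.array([20,90]);P=np.c_[40-L*np.sin(1.4-q),[-170]*2,60+L*np.cos(1.4-q)]
    u=proj(S,S2W(p,P));sl=(u[1,0]-u[0,0])/(u[1,1]-u[0,1]);print(q,"slope",sl,"x at 187",u[0,0]+sl*(187-u[0,1]))
E
```

```text
[[166.   256.92 207.88]
 [168.   256.35 156.75]
 [170.   256.31 165.38]
 [172.   256.16 166.75]
 [174.   256.11 166.  ]
 [176.   256.06 159.38]
 [178.   256.08 168.75]
 [180.   256.24 181.88]
 [182.   256.26 173.62]
 [184.   256.11 162.5 ]
 [186.   255.95 173.88]]
obs slope -0.021890283145878393 x at 187 255.97883889191797 166 256.4385348379814
1.25 slope -0.1162902431270954 x at 187 256.3550347846391
1.3 slope -0.07241622790745662 x at 187 256.18568968386666
1.35 slope -0.026622106610526646 x at 187 256.00893334991844
1.4 slope 0.021466606051709126 x at 187 255.82332034297042
1.45 slope 0.07228721904401368 x at 187 255.6271627361179
```

```bash
python3 - <<'E'
from h import *
from station import r
np.set_printoptions(suppress=True,precision=2)
p=np.load("pose.npy")
S=r.capture("scene");im=S["color"].astype(float)
P=np.c_[[80]*2,[-90]*2,[25,115]];u=proj(S,S2W(p,P));print("pred post",u,(u[1,0]-u[0,0])/(u[1,1]-u[0,1]))
obs=[]
for v in range(198,225):
    xs=np.arange(258,275);row=im[v,258:275];w=row[:,2]-row[:,0];obs.append([v]+list(w.astype(int)))
for o in obs[::3]:print(o)
E
python3 - <<'E'
import cv2
a=cv2.imread("pics/s14.png")[150:235,240:290];cv2.imwrite("pics/s15z.png",cv2.resize(a,None,fx=7,fy=7,interpolation=cv2.INTER_CUBIC))
E
```

```text
pred post [[264.59 221.74]
 [264.49 195.79]] 0.0040339090493959435
[198, np.int64(76), np.int64(75), np.int64(75), np.int64(67), np.int64(50), np.int64(28), np.int64(7), np.int64(3), np.int64(5), np.int64(3), np.int64(6), np.int64(6), np.int64(4), np.int64(5), np.int64(4), np.int64(5), np.int64(3)]
[201, np.int64(74), np.int64(74), np.int64(69), np.int64(63), np.int64(52), np.int64(25), np.int64(6), np.int64(5), np.int64(0), np.int64(6), np.int64(4), np.int64(3), np.int64(4), np.int64(4), np.int64(5), np.int64(3), np.int64(5)]
[204, np.int64(54), np.int64(50), np.int64(53), np.int64(51), np.int64(42), np.int64(23), np.int64(5), np.int64(1), np.int64(0), np.int64(0), np.int64(1), np.int64(0), np.int64(0), np.int64(3), np.int64(0), np.int64(3), np.int64(3)]
[207, np.int64(54), np.int64(53), np.int64(51), np.int64(49), np.int64(38), np.int64(21), np.int64(7), np.int64(4), np.int64(7), np.int64(1), np.int64(3), np.int64(4), np.int64(3), np.int64(2), np.int64(-1), np.int64(4), np.int64(5)]
[210, np.int64(57), np.int64(57), np.int64(57), np.int64(53), np.int64(44), np.int64(22), np.int64(7
[... 389 characters left out ...]
.int64(52), np.int64(54), np.int64(50), np.int64(45), np.int64(27), np.int64(7), np.int64(5), np.int64(6), np.int64(4), np.int64(8), np.int64(14), np.int64(26), np.int64(36), np.int64(36), np.int64(25), np.int64(10)]
[219, np.int64(60), np.int64(53), np.int64(55), np.int64(52), np.int64(47), np.int64(25), np.int64(9), np.int64(4), np.int64(14), np.int64(32), np.int64(51), np.int64(53), np.int64(57), np.int64(55), np.int64(53), np.int64(37), np.int64(13)]
[222, np.int64(51), np.int64(55), np.int64(58), np.int64(63), np.int64(54), np.int64(32), np.int64(8), np.int64(3), np.int64(15), np.int64(33), np.int64(45), np.int64(58), np.int64(54), np.int64(54), np.int64(51), np.int64(42), np.int64(32)]
```

View pics/s15z.png

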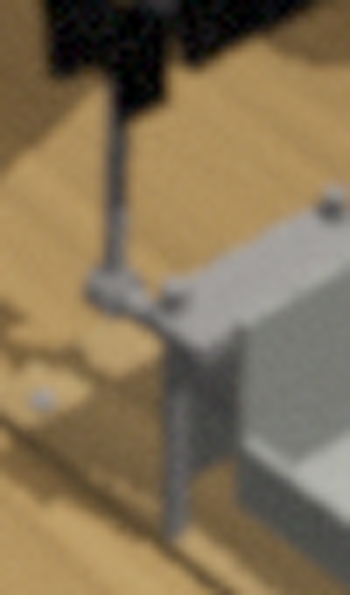

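Estimates put the lever 0–5 mm short of upright at the knob. I'll add another 2 mm and remeasure.

Emit:
move_arm:
  series:
    - [[0,0.1,0,0,0,0,-1],[0,0.1,0,0,0,0,-1],[0,0,0,0,0,0,-1],[0,0,0,0,0,0,-1],[0,0,0,0,0,0,-1],[0,0,0,0,0,0,-1]]

```text
time_s: 22.8
tcp_pos: [0.5839, -0.1359, 0.156]
ee_rot: [[-0.071, 0.997, -0.009], [0.997, 0.071, 0.001], [0.001, -0.009, -1.0]]
wrist_force: [-6.8, 5.0, 1.4]
gripper_width: 0.321
```

```bash
python3 st.py wrist:w16; python3 - <<'E'
from h import *
from station import r
np.set_printoptions(suppress=True,precision=3)
p=np.load("pose.npy");ims=[]
for i in range(4): S=r.capture("scene");ims.append(S["color"].astype(float))
im=np.mean(ims,0); xs=np.arange(248,266);obs=[]
for v in range(168,186):
    row=im[v,248:266]; w=row[:,2]-row[:,0]
    bg=np.median(np.r_[w[:5],w[-5:]]); d=np.clip(bg-w-12,0,None); obs.append((v,(xs*d).sum()/d.sum()))
obs=np.array(obs);k=np.polyfit(obs[:,0],obs[:,1],1);print("slope",k[0])
s=r.sense();c=r.capture("wrist");cv2.imwrite("pics/w16z.png",cv2.resize(c["color"][180:330,200:400],None,fx=4,fy=4,interpolation=cv2.INTER_CUBIC))
W=np.eye(4);W[:3,:3]=s['ee_rot'];W[:3,3]=s['tcp_pos'];M=W@c["tool_from_camera"];g=s['tcp_pos']-s['ee_rot'][:,2]*.019;o=M[:3,3]
for v in(218,219,220):
    d=M[:3,:3]@np.array([(277-c["cx"])/c["fx"],(v-c["cy"])/c["fy"],1]);print(v,o+d*(.06-o[2])/d[2]-g)
E
```

```text
{'time_s': 22.8, 'tcp_pos': array([ 0.5839, -0.1359,  0.156 ]), 'joints': array([  2.3245,  22.8965,  -8.2757,  -0.069 , -59.3207, -88.1998]), 'wrist_force': array([-6.7887,  5.0169,  1.4029]), 'moment': array([ 1.5813,  2.434 , -0.0092]), 'gripper_width': 0.3206005568061377}
[[-0.0713  0.9974 -0.0086]
 [ 0.9975  0.0713  0.0007]
 [ 0.0013 -0.0086 -1.    ]]
grasp pt station [  42.839  -168.3933  175.0463]
tray angle est deg 156.06839562062868 radius 257.3894984122235
slope 0.01174883181359559
218 [-0.     0.001 -0.115]
219 [ 0.001  0.001 -0.115]
220 [ 0.002  0.001 -0.115]
```

View pics/w16z.png

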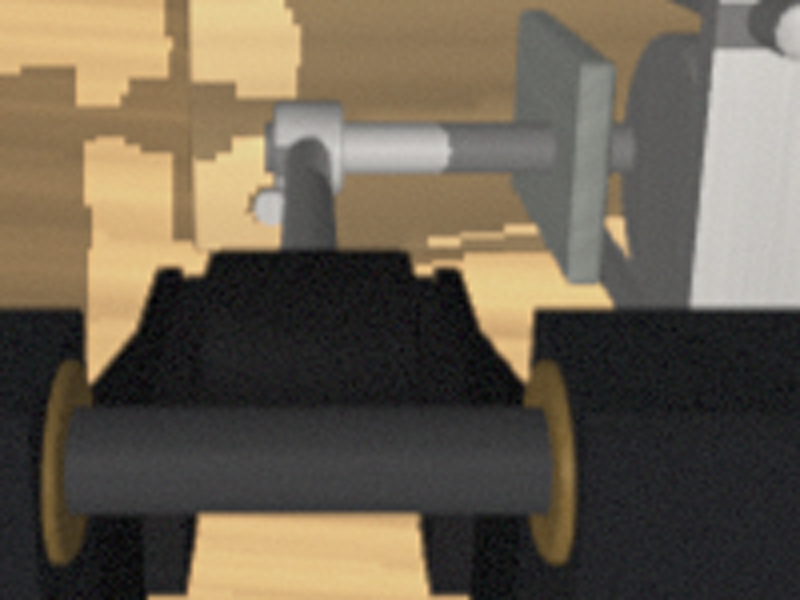

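Relative travel gives 1.404, the scene slope about 1.39, and the hub check is within 1.5 mm. I'm handing in while holding.

```bash
python3 -c "
from station import r
print(r.finish_job()); s=r.sense(); print(s['time_s'],s['tcp_pos'],s['wrist_force'],s['gripper_width'])"
```

```text
the job is handed in; nothing more can be done
None
the job is handed in; nothing more can be done
```

I tipped the tray to about 67° (1.16 rad) and all four blanks slid into the pan. I then lowered the tray back to rest and released it. After that I gripped the knob by its flat ends, swung the lever up, and handed the job in at about 23 s, still holding it.

- **Blanks and tray:** after the swing, the pictures showed all four blanks in the raised pan, with the tray empty and level.
- **Lever:** three checks put it near upright, and they disagreed slightly:
  - Knob travel gives 1.404 rad.
  - The rod's slope in the scene camera gives about 1.39 rad.
  - The wrist-camera view of the axle puts the knob within about 1.5 mm of straight above it.
  - Those readings came after I pushed the knob about 4 mm further, because earlier checks showed it 0–5 mm short.
- **Pan height:** I did not measure the lift directly. It follows from the lever angle and the pan being visibly raised.
- **Forces:** the largest wrist force I saw was about 11 N, when the gripper closed on the tray handle. It was about 9 N while holding the lever.
- **Bystanders:** the bench block and polishing wheel were in the same place in the last top view. The pin vise was partly hidden by the arm there, but it looked unmoved in the scene camera.

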